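# Hold exhibit forceps over the photo card at the marked tip gap

## Robot

A 6-joint arm with a two-finger parallel gripper is mounted at the origin on the work surface. World frame = base frame: x ahead of the robot, y to its left, z up, the work surface at z = 0. Lengths are in m, angles in rad, forces in N, time in s.
With the tool pointing down it reaches from about 0.375 to 0.975 m from the base axis. Payload 3.8 kg.
Tool frame: the origin (TCP) lies midway between the tips of the shut fingers; the grasp point (between the pads) lies r.grip_point_offset behind it (r.grip_point_offset is the distance from the TCP to the grasp point, in m); z points along the fingers, y is the line along which they close (so a half turn about z gives the same grasp; the last joint's range is limited). The gripper opens to 85 mm and grips with 20 to 120 N. Pads are 22 mm wide; open, the fingers measure 114 mm over their backs; the gripper's body (76 mm by 85 mm) begins 54 mm behind the grasp point. The pads swing forward as they close: fully open they stand 13 mm farther back than shut.
Start: joints at [-1.16, 0.264, 1.604, -0, 1.274, -0.037], TCP at [0.292, -0.608, 0.231] pointing down, gripper open.
Joint ranges: [-2.63, 2.63], [-0.94, 2.18], [0.31, 2.57], [-1.31, 4.45], [0, 2.66], [-2.55, 2.55]. Speed limits (rad/s): [2.57, 2.57, 3.14, 3.14, 3.14, 3.14].

## Interface

Orientations are given as [roll, pitch, yaw] about the fixed x, y, z axes, in that order (R = Rz(yaw) Ry(pitch) Rx(roll)).
In Python, from workcell import r, imaging, order gives the robot as it stands.
- The arm moves only by the tool jog_arm, never from a script. Its argument "increments" is a list of rows, each a list of 3 entries, a list of its own where there are three numbers: the finger opening in mm, from 0 to 85.4, then the shift along the tool's x, y, z in units of 0.12 m (1.0 is 0.12 m), then the turn, a rotation vector about the tool's x, y, z in units of 360 degrees (1.0 is 360 degrees). A call has 1 to 20 rows; each row is the pose to reach, as a shift and turn from the pose commanded when the call began, along the tool's axes at that moment, turning the shorter way round; what a row does not reach only later rows make up. A row lasts 1/10 s, in which the tool goes at most 50 mm and 8.59 degrees, less where a joint would pass 70% of its speed; a pose out of reach is approached as far as the arm can. A call with a number of a shift or a turn outside -1 to 1 is refused whole. A call with a gripper value outside its range is refused whole. The fingers move at their own pace and stop on an object; "squeeze" is the grip in N (left out, the last holds). Time passes only in rows, so rows that repeat a pose let the fingers close. It gives the time, the measured TCP pose, the force, the opening and the grip force at its end, in the units of the state.
- r.read_state(): the state, without advancing time (a new reading comes with each control period).
- imaging.get_image(name): name is "side" or "top"; returns a dict with "pixels" (480x640x3 uint8, red, green, blue), "fx", "fy", "cx", "cy" (pixels), "k1" (the pictures are not rectified: a ray, as slopes to the right and down, at radius r is drawn at 1 + k1 r^2 times it, then the intrinsics apply), "world_to_cam" (4x4, takes a point from world to camera coordinates). Camera axes: x right, y down, z forward; pixel columns grow to the right and rows downward; lengths in m; the calibration is good to about 2 mm. A picture is of the moment at which its call begins. There is no depth.
- order.sign_off(): hands the job in; it is judged then, once.
The state is a dict: "time_s": time; "qpos": joint angles; "joint_velocities": joint speeds; "effort": joint torques, N m; "tool_pos": TCP position; "ee_rot": TCP orientation; "wrist_force": force on the tool from outside, world axes, zero at the start; "torque": the same for the moment, N m; "grip_width": finger opening in m; "grasp_force": force on a finger pad.
Only numpy, scipy, OpenCV 4.12 (cv2) and the standard library are available. Lean on these libraries where they do the work, as an engineer would, in place of code of your own. Each camera call takes 0.05 s, during which the arm holds its last target. There are 200 camera calls.

## Task

Take the sprung forceps off their rest, carry them level over to the grey photo card so that both red tips are above the white disc with the red rim, about 10 cm above the card, and squeeze them so that the moving red tip points at the green mark on the gauge bar. Hold that gap steady for the photograph: finish while still holding the forceps in the air, without putting them down. Never let the tips come together, and leave the jar, the tin, the loupe and the blue box alone.

Things in the scene. Friction and masses are not known exactly. Their poses are not given: they have to be found in the camera images.
- forceps: Sprung steel forceps, 186 mm long, 85 g, lying flat on the rest: two jaws 10 mm high joined by a round back end, opening sideways as a V. Origin: on the underside, 90 mm ahead of the hinge. x points to the tips, y to the left jaw, z up. The right jaw is rigid with this body and carries a white gauge bar ahead of both tips (x 79 to 87 mm). The left jaw is sprung. Balances near the origin.
- grip (a point): Where to grip, from above, closing along the forceps' y: midway between the two yellow finger plates (28 mm long, z 0 to 14 mm) of the free forceps; body frame 0, 5.4, 7 mm; on the rest 41 mm above the work surface. Width over the plates: 31 mm free; when squeezed about 12.2 mm + 0.545 x tip gap.
- right_tip (a point): Red tip of the right (fixed) jaw, body frame x 74.9, y -7.0, z 6 mm.
- left_tip (a point): Red tip of the left (sprung) jaw, 165 mm from the hinge; body frame x about 75, z 6 mm, y = -7.0 mm + tip gap.
- jaw (a joint): Opening angle of the left jaw, rad: 0 tips touching (never allowed), 0.206 free, fully open (tip gap 34 mm). Tip gap = 0.165 m x angle. The spring pushes with about 1.5 N at the finger plates when open, 5.5 N at a gap of 14 mm, 8 N when nearly shut; it reopens the jaw if let go.
- mark (a joint): Place of the green mark (a block 14 mm long in x, 6 mm wide in y) along the gauge bar, in m: it is the tip gap to be set, measured in y from the right tip to the left tip (9 to 20 mm). It cannot be shifted by touching.
- mark_center (a point): In the green mark, midway across its 6 mm width, 8 mm ahead of the tips; the left red tip must stand at the same y of the forceps frame as this.
- rest: Black fixed rest of the forceps: base plate 170 x 75 x 6 mm, two cross bars 104 mm apart (8 mm thick, tops 34 mm above the work surface, blue lips 8 mm higher at their ends). The forceps lie on the bars, along the rest's x; their finger plates hang free between the bars. Origin: centre of its underside. Lift the forceps straight up.
- card_center (a point): Centre of the white disc (30 mm radius, with a red rim out to 35 mm) on top of the fixed grey photo card, which is 160 x 160 x 3 mm with black and white scale squares along two edges. It lies on the side of the work that the rest does not.
- jar: Amber jar with white lid, 60 mm diameter, 70 mm high, beyond the work; leave alone. Origin: centre of underside.
- tin: Aluminium tin, 64 mm diameter, 45 mm high, between the robot and the work; leave alone. Origin: centre of underside.
- loupe: Black loupe, 38 mm diameter, 42 mm high, far left; leave alone. Origin: centre of underside.
- swabs: Blue box 110 x 70 x 40 mm, far right; leave alone. Origin: centre of underside.
Not all that is in view belongs to the job. Of the things that look like the part that bears card_center, take the one that is farthest to the robot's left at the start. There is more than one size of the rest; the job needs the larger.

How it is judged:
On the way, in this order (a step that is already met when the one before it is completed fails the run):
1. the forceps are lifted clear of the rest in the fingers (height (world z) of forceps above 0.05 m and contact force between forceps and rest below 0.05 N and contact force between the fingers and forceps above 0.5 N), for 0.2 s.
2. both tips are above the white disc of the photo card (horizontal distance between each of right_tip, left_tip and card_center below 0.032 m and height (world z) of forceps above 0.05 m), for 0.2 s.
At the end, for the whole second after the job is handed in: Through the last second the fingers hold the forceps still, level within 0.25 rad, off the rest, underside 60 to 150 mm above the work surface, both tips within 32 mm (horizontally) of the white disc's centre, left tip within 3 mm of the green mark's centre along the bar (horizontal distance between each of right_tip, left_tip and card_center below 0.032 m and height (world z) of forceps between 0.06 and 0.15 m and angle between forceps's own z axis and vertical below 0.25 rad and y of left_tip in the frame of mark_center between -0.003 and 0.003 m and velocity of joint jaw between -0.05 and 0.05 rad/s and linear speed of forceps below 0.02 m/s and contact force between the fingers and forceps above 0.5 N and contact force between forceps and rest below 0.05 N); the arm keeps its last pose, push and grip.
It fails at once if the tips of the forceps come together (gap under about 3 mm) (value of joint jaw below 0.02 rad).
It fails at once if the jar is disturbed (moved over 20 mm) (distance of jar from where it was at the start of the episode above 0.02 m).
It fails at once if the tin is disturbed (moved over 20 mm) (distance of tin from where it was at the start of the episode above 0.02 m).
It fails at once if the loupe is disturbed (moved over 20 mm) (distance of loupe from where it was at the start of the episode above 0.02 m).
It fails at once if the blue box is disturbed (moved over 20 mm) (distance of swabs from where it was at the start of the episode above 0.02 m).
It also fails if it takes over 40 s, if anything falls off the work surface, if the arm or the gripper's body presses on something with over 40 N, if the wrist force passes 120 N, or if a joint passes its speed limit or range.

## Working session

There is one attempt and no reset: what is moved stays moved. The work goes in short steps, Python scripts to look and compute and a tool call to move; the robot and the scene stay as the last step left them, time stands still between calls to the robot, and variables do not carry over. Pictures are saved under pics/ and viewed, at most 10 in all, crops included, and the job is handed in when it is done.

Besides the shell and the picture viewer there is one more tool, called after "Emit:" as a command line: name --argument value ..., lists and objects as JSON in quotes. jog_arm: Moves the arm, as the interface text tells. Shifts and turns lie within -1 to 1; 1 stands for 0.12 m of shift or 360 degrees of turn. Its arguments: {"type":"object","properties":{"increments":{"type":"array","items":{"type":"array"}},"squeeze":{"type":"number"}},"required":["increments"]}

```bash
mkdir -p pics; cat > h.py <<'E'
import numpy as np, cv2
from workcell import r, imaging, order
def grab(n):
    im=imaging.get_image(n); return im
def save(im,f,box=None,s=1):
    p=im["pixels"][:,:,::-1]
    if box: p=p[box[1]:box[3],box[0]:box[2]]
    cv2.imwrite(f,cv2.resize(p,None,fx=s,fy=s,interpolation=cv2.INTER_CUBIC))
def ray(im,uv):
    uv=np.atleast_2d(np.array(uv,float))
    d=np.c_[(uv[:,0]-im["cx"])/im["fx"],(uv[:,1]-im["cy"])/im["fy"]]
    u=d.copy()
    for _ in range(20): u=d/(1+im["k1"]*(u**2).sum(1,keepdims=True))
    T=np.array(im["world_to_cam"]); R=T[:3,:3]; c=-R.T@T[:3,3]
    return c, np.c_[u,np.ones(len(u))]@R
def plane(im,uv,z):
    c,d=ray(im,uv); return c+d*((z-c[2])/d[:,2])[:,None]
def proj(im,P):
    T=np.array(im["world_to_cam"]); p=np.atleast_2d(P)@T[:3,:3].T+T[:3,3]
    u=p[:,:2]/p[:,2:]; u=u*(1+im["k1"]*(u**2).sum(1,keepdims=True))
    return u*[im["fx"],im["fy"]]+[im["cx"],im["cy"]]
E
python3 - <<'E'
from h import *
for n in("top","side"):
    im=grab(n); save(im,f"pics/{n}0.png"); c,d=ray(im,[[320,240]]); print(n,c,d,im["fx"],im["k1"])
s=r.read_state(); print(s, r.grip_point_offset)
E
```

```text
top [0.37436671 0.01930609 1.24673601] [[ 0.19028624 -0.00756688 -0.98195495]] 435.0970839498927 -0.10741320999171534
side [0.23065353 1.12385291 0.87780661] [[ 0.22412485 -0.78511957 -0.57739797]] 510.0722896600125 -0.039867289930482
{'time_s': 0.1, 'qpos': array([-1.15991591e+00,  2.64700506e-01,  1.60526054e+00,  2.56480675e-05,
        1.27370760e+00, -3.69409149e-02]), 'joint_velocities': array([-0.00011624, -0.00171044, -0.00304778,  0.0001646 ,  0.00085695,
       -0.0022748 ]), 'effort': array([ 3.29644045e-04, -5.16708612e+01, -3.68588948e+01, -9.95721120e-05,
        6.25811663e-03,  3.60275828e-05]), 'tool_pos': array([ 0.29198874, -0.60783113,  0.23005876]), 'ee_rot': array([-3.13951899e+00, -1.01163528e-04,  4.47813689e-01]), 'wrist_force': array([-0.11275889,  0.40067945, -0.00693873]), 'torque': array([0.03210314, 0.04767828, 0.01250583]), 'grasp_force': 0.0, 'grip_width': 0.0851613379440353} 0.0187
```

View pics/top0.png

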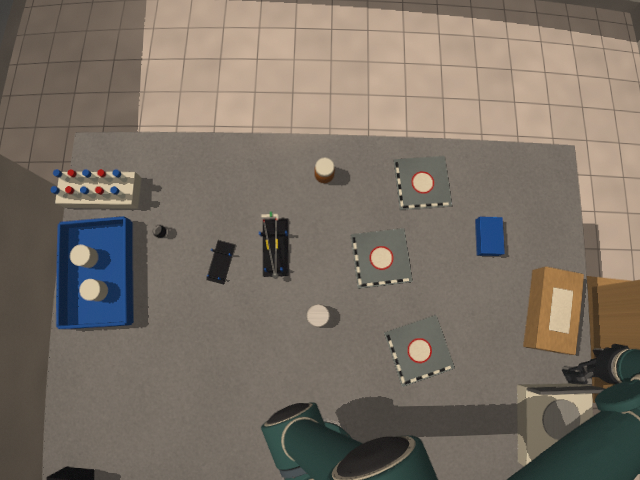

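View pics/side0.png

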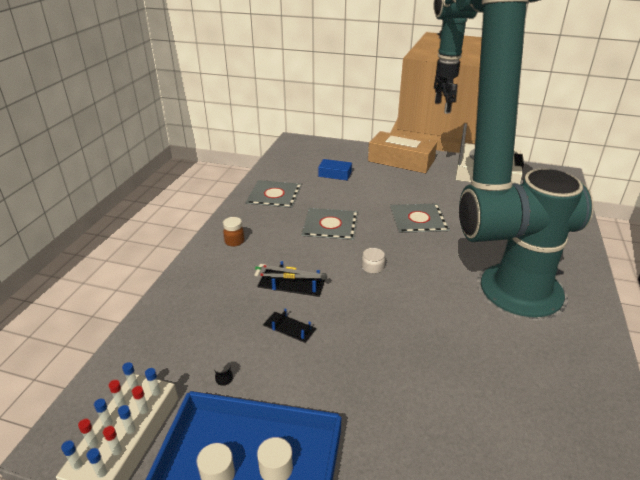

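The top view shows the following:
- **Forceps:** on the large rest at about (273,245), tips away from the robot at (270,216). The smaller empty rest is at (222,262).
- **Cards:** look-alikes at (381,258), (423,182) and (420,351). The farthest left is (381,258).
- **Keep clear:** jar (325,170), tin (318,316), loupe (160,231), blue box (490,236).

Next I'll check the choice in one close crop and measure.

```bash
python3 - <<'E'
from h import *
def comps(m,mn=3):
    n,l,s,c=cv2.connectedComponentsWithStats(m.astype(np.uint8)); return [(c[i].round(1),s[i][4],s[i][:4]) for i in range(1,n) if s[i][4]>=mn]
a=grab("top"); b=grab("side")
save(a,"pics/t1.png",(225,195,425,305),4)
for n,im,box in(("top",a,(225,195,425,305)),("side",b,(240,190,380,310))):
    p=im["pixels"][box[1]:box[3],box[0]:box[2]]; h=cv2.cvtColor(p,cv2.COLOR_RGB2HSV).astype(int); H,S,V=h[...,0],h[...,1],h[...,2]
    M={"red":((H<8)|(H>172))&(S>110)&(V>60),"yel":(H>20)&(H<35)&(S>120)&(V>80),"grn":(H>45)&(H<85)&(S>90)&(V>50),"blue":(H>105)&(H<130)&(S>120)&(V>50)}
    for k,m in M.items():
        for c,ar,bb in comps(m): 
            uv=c+box[:2]; z={"red":.04,"yel":.048,"grn":.04,"blue":.042}[k]
            if k=="red" and ar>50: z=.003
            print(n,k,uv,ar,plane(im,uv,z).round(4))
    if n=="top":
        # fit ellipse to the red rim, on card plane
        m=M["red"].copy(); m[:, :100]=0; pts=np.argwhere(m)[:,::-1]+np.array(box[:2]); P=plane(im,pts,.003); print("rim",P.min(0),P.max(0),(P.min(0)+P.max(0))/2)
E
```

```text
top red [381.  257.6] 128 [[ 0.5677 -0.1684  0.003 ]]
top yel [266.8 244.4] 23 [[0.5906 0.1588 0.048 ]]
top yel [276.2 242.8] 24 [[0.5958 0.1326 0.048 ]]
top grn [270.5 214. ] 10 [[0.6805 0.153  0.04  ]]
top blue [259.6 232.8] 5 [[0.6245 0.1813 0.042 ]]
top blue [285.6 232.3] 7 [[0.6277 0.1078 0.042 ]]
top blue [229.2 254.2] 6 [[0.5612 0.2642 0.042 ]]
top blue [264.8 269.5] 8 [[0.5205 0.1621 0.042 ]]
top blue [280.9 268.6] 11 [[0.5241 0.1173 0.042 ]]
rim [ 0.53420205 -0.20354211  0.003     ] [ 0.60209635 -0.1334294   0.003     ] [ 0.5681492  -0.16848576  0.003     ]
side red [273.6 194.6] 34 [[ 0.7713 -0.2201  0.04  ]]
side red [329.8 223.1] 58 [[ 0.5659 -0.1618  0.003 ]]
side red [264.6 265.8] 5 [[0.6648 0.139  0.04  ]]
side red [261.3 274. ] 7 [[0.6606 0.1737 0.04  ]]
side yel [290.8 267.6] 22 [[0.5919 0.1368 0.048 ]]
side yel [288.7 275.1] 64 [[0.5872 0.1677 0.048 ]]
side grn [257.5 267.5] 8 [[0.6802 0.151  0.04  ]]
side blue [281.5 263. ] 6 [[0.6247 0.1177 0.042 ]]
side blue [317.6 270.8] 5 [[0.5228 0.1232 0.042 ]]
side blue [273.3 283.3] 50 [[0.6168 0.2026 0.042 ]]
side blue [313.5 285.9] 49 [[0.5159 0.1844 0.042 ]]
```

View pics/t1.png

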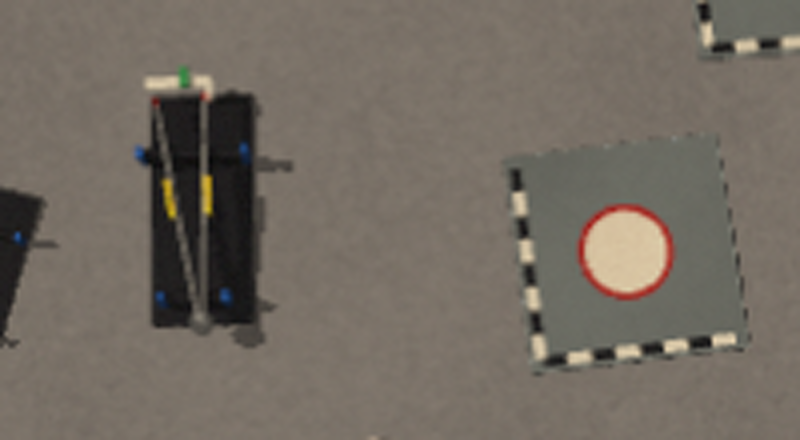

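```bash
cat >> h.py <<'E'
def avg(n,k=4):
    ims=[imaging.get_image(n) for _ in range(k)]; im=dict(ims[0]); im["pixels"]=np.mean([i["pixels"] for i in ims],0); return im
def soft(im,kind,uv,hw):
    x,y=np.round(uv).astype(int); p=im["pixels"][y-hw:y+hw+1,x-hw:x+hw+1].astype(float); R,G,B=p[...,0],p[...,1],p[...,2]
    w={"g":G-np.maximum(R,B),"r":R-np.maximum(G,B)-20,"y":np.minimum(R,G)-B-40}[kind]; w=np.clip(w,0,None); w[w<.15*w.max()]=0
    Y,X=np.mgrid[y-hw:y+hw+1,x-hw:x+hw+1]; return np.array([(w*X).sum(),(w*Y).sum()])/w.sum(), w.sum(), w.max()
def tri(a,ua,b,ub):
    c1,d1=ray(a,ua); c2,d2=ray(b,ub); d1=d1[0]/np.linalg.norm(d1);d2=d2[0]/np.linalg.norm(d2)
    s=np.linalg.lstsq(np.c_[d1,-d2],c2-c1,rcond=None)[0]; p,q=c1+s[0]*d1,c2+s[1]*d2; return (p+q)/2,np.linalg.norm(p-q)
E
python3 - <<'E'
from h import *
a=avg("top");b=avg("side")
T={"g":("g",(271,214),(257,267),3),"rt":("r",(276.5,219),(264.6,265.8),2),"lt":("r",(264,220.5),(261.3,274),2),"rp":("y",(276,243),(291,267),5),"lp":("y",(267,244),(289,275),5)}
for k,(c,u,v,hw) in T.items():
    A=soft(a,c,u,hw);B=soft(b,c,v,hw+1); P,e=tri(a,A[0],b,B[0]); print(k,A[0].round(2),A[1:],B[0].round(2),B[1:],"tri",P.round(4),round(e,4),"top@z",plane(a,A[0],.048 if c=="y" else .04)[0].round(4))
print("hinge",plane(a,[275.5,275.5],.04),plane(b,[323.5,275.5],.04))
print(plane(a,[[259.6,232.8],[285.6,232.3],[264.8,269.5],[280.9,268.6]],.042).round(4))
# tin/jar
print("tin",plane(a,[318,316],.045),"jar",plane(a,[324,167],.07))
E
```

```text
g [270.45 213.72] (np.float64(643.75), np.float64(64.5)) [257.29 267.6 ] (np.float64(891.5), np.float64(66.0)) tri [0.6805 0.1529 0.0412] 0.001 top@z [0.6813 0.1531 0.04  ]
rt [275.67 218.58] (np.float64(154.5), np.float64(41.0)) [264.44 265.76] (np.float64(411.5), np.float64(71.5)) tri [0.6668 0.1375 0.0388] 0.0018 top@z [0.6674 0.1376 0.04  ]
lt [263.46 220.11] (np.float64(148.75), np.float64(41.75)) [261.31 274.18] (np.float64(491.5), np.float64(87.25)) tri [0.6619 0.1723 0.0382] 0.0012 top@z [0.6621 0.1723 0.04  ]
rp [276.47 242.98] (np.float64(1258.25), np.float64(79.75)) [290.11 268.67] (np.float64(1622.0), np.float64(91.0)) tri [0.5961 0.1324 0.0403] 0.0011 top@z [0.5953 0.1318 0.048 ]
lp [266.84 244.29] (np.float64(1187.75), np.float64(83.0)) [288.98 274.74] (np.float64(2674.5), np.float64(85.75)) tri [0.5908 0.1591 0.042 ] 0.0024 top@z [0.5909 0.1587 0.048 ]
hinge [[0.5046014  0.13178055 0.04      ]] [[0.50344282 0.13531735 0.04      ]]
[[0.6245 0.1813 0.042 ]
 [0.6277 0.1078 0.042 ]
 [0.5205 0.1621 0.042 ]
 [0.5241 0.1173 0.042 ]]
tin [[0.39535951 0.01095374 0.045     ]] jar [[0.81440933 0.00343246 0.07      ]]
```

Emit:
jog_arm --increments '[[85,[0.3,-0.3,0],[0,0,0.02]],[85,[0.65,-0.65,0],[0,0,0.043]],[85,[1,-1,0],[0,0,0.065]],[85,[1,-1,0],[0,0,0.065]]]' --squeeze 30

```text
time_s: 1.0
tool_pos: [0.3493, -0.4447, 0.2313]
ee_rot: [-3.14, -0.0, 0.039]
wrist_force: [-0.3, -0.5, 0.4]
grip_width: 0.0851
grasp_force: 0.0
```

Emit:
jog_arm --increments '[[85,[0.18,-0.39,0],[0,0,0]],[85,[0.36,-0.78,0],[0,0,0]],[85,[0.45,-1,0],[0,0,0]]]'

```text
time_s: 1.3
tool_pos: [0.3985, -0.3241, 0.2316]
ee_rot: [3.142, -0.001, 0.042]
wrist_force: [-0.6, -0.6, -0.0]
grip_width: 0.085
grasp_force: 0.0
```

Emit:
jog_arm --increments '[[85,[0.18,-0.39,0],[0,0,0]],[85,[0.36,-0.78,0],[0,0,0]],[85,[0.45,-1,0],[0,0,0]]]'

```text
time_s: 1.6
tool_pos: [0.4479, -0.2021, 0.2318]
ee_rot: [3.141, -0.001, 0.042]
wrist_force: [0.2, 0.2, -0.5]
grip_width: 0.0852
grasp_force: 0.0
```

Emit:
jog_arm --increments '[[85,[0.18,-0.39,0],[0,0,0]],[85,[0.36,-0.78,0],[0,0,0]],[85,[0.45,-1,0],[0,0,0]]]'

```text
time_s: 1.9
tool_pos: [0.4974, -0.0798, 0.2319]
ee_rot: [-3.142, -0.002, 0.043]
wrist_force: [0.2, -0.3, -0.5]
grip_width: 0.0851
grasp_force: 0.0
```

Emit:
jog_arm --increments '[[85,[0.18,-0.39,0],[0,0,0]],[85,[0.36,-0.78,0],[0,0,0]],[85,[0.45,-1,0],[0,0,0]],[85,[0.45,-1,0],[0,0,0]]]'

```text
time_s: 2.3
tool_pos: [0.5469, 0.0431, 0.2315]
ee_rot: [-3.141, -0.001, 0.045]
wrist_force: [-0.1, -0.5, -0.6]
grip_width: 0.0849
grasp_force: 0.0
```

Emit:
jog_arm --increments '[[60,[0.2,-0.4,0.2],[0,0,0]],[60,[0.41,-0.8,0.4],[0,0,0]],[60,[0.415,-0.846,0.65],[0,0,0]],[60,[0.415,-0.846,0.65],[0,0,0]],[60,[0.415,-0.846,0.65],[0,0,0]]]'

```text
time_s: 2.8
tool_pos: [0.5904, 0.1423, 0.1521]
ee_rot: [3.14, 0.003, 0.041]
wrist_force: [0.4, -0.5, 1.7]
grip_width: 0.0599
grasp_force: 0.0
```

```bash
python3 - <<'E'
from h import *
s=r.read_state(); print(s["tool_pos"],s["ee_rot"],s["grip_width"])
b=grab("side"); save(b,"pics/s2.png",(200,170,380,305),4)
E
```

```text
[0.59039677 0.14225186 0.15214596] [3.14018310e+00 2.92001469e-03 4.07698015e-02] 0.05988143223476558
```

View pics/s2.png

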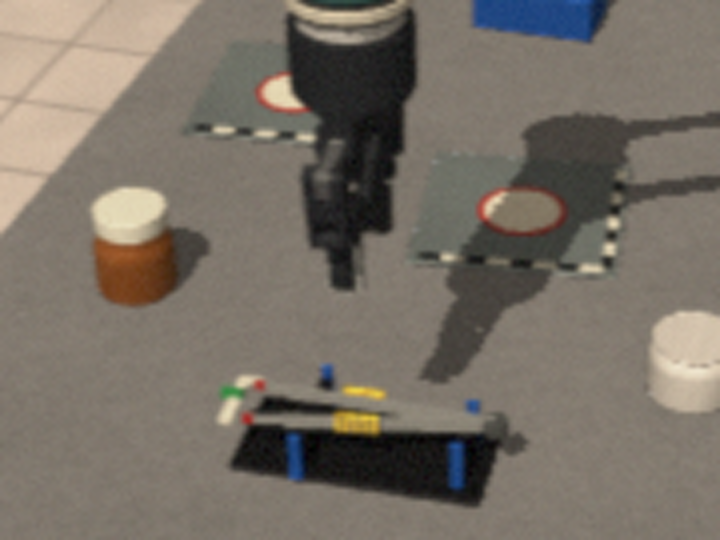

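The open fingers (crop about (345,270)) hang over the forceps' finger plates (360,410) with room on all sides. The TCP is 4 mm short in y, so I'll correct that while descending.

Emit:
jog_arm --increments '[[60,[0.02,-0.035,0.3],[0,0,0]],[60,[0.02,-0.035,0.6],[0,0,0]],[60,[0.02,-0.035,0.6],[0,0,0]],[60,[0.02,-0.035,0.6],[0,0,0]]]'

```text
time_s: 3.25
tool_pos: [0.5939, 0.1463, 0.0828]
ee_rot: [3.141, -0.001, 0.038]
wrist_force: [0.2, 1.1, 0.6]
grip_width: 0.0601
grasp_force: 0.0
```

Emit:
jog_arm --increments '[[60,[-0.01,0,0.25],[0,0,0]],[60,[-0.01,0,0.45],[0,0,0]],[60,[-0.01,0,0.52],[0,0,0]],[40,[-0.01,0,0.52],[0,0,0]],[40,[-0.01,0,0.52],[0,0,0]],[40,[-0.01,0,0.52],[0,0,0]],[34,[-0.01,0,0.52],[0,0,0]],[34,[-0.01,0,0.52],[0,0,0]]]'

```text
time_s: 4.05
tool_pos: [0.5929, 0.1477, 0.0199]
ee_rot: [-3.141, -0.002, 0.039]
wrist_force: [-0.2, 0.4, 0.3]
grip_width: 0.0339
grasp_force: 0.0
```

```bash
python3 - <<'E'
from h import *
b=grab("side"); save(b,"pics/s3.png",(240,220,350,302),6)
E
```

```text
(no output)
```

View pics/s3.png

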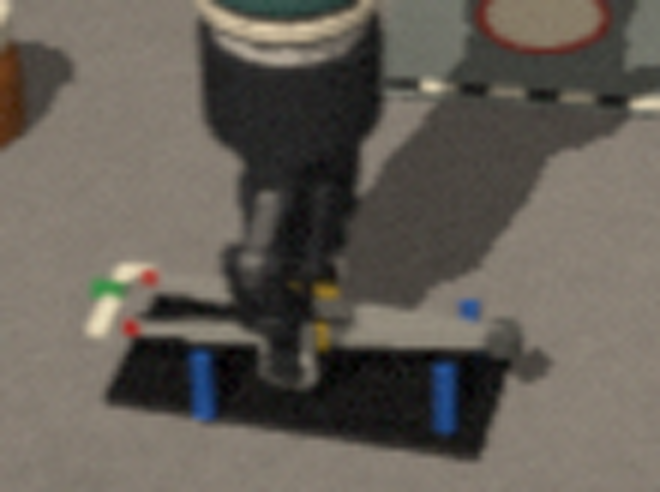

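Both fingers straddle the yellow plates: the near finger is at crop (290,360) and the plates are at (300–340,300–340). Now I'll close lightly.

Emit:
jog_arm --increments '[[29,[0,0,0],[0,0,0]],[27,[0,0,0],[0,0,0]],[25,[0,0,0],[0,0,0]],[25,[0,0,0],[0,0,0]],[25,[0,0,0],[0,0,0]]]' --squeeze 25

```text
time_s: 4.6
tool_pos: [0.5929, 0.1472, 0.0197]
ee_rot: [3.141, -0.001, 0.04]
wrist_force: [-1.3, -2.3, 5.8]
grip_width: 0.0249
grasp_force: 6.3
```

Emit:
jog_arm --increments '[[25,[0,0,-0.1],[0,0,0]],[25,[0,0,-0.25],[0,0,0]],[25,[0,0,-0.45],[0,0,0]],[25,[0,0,-0.6],[0,0,0]],[25,[0,0,-0.6],[0,0,0]],[25,[0,0,-0.6],[0,0,0]],[25,[0,0,-0.6],[0,0,0]]]'

```text
time_s: 5.3
tool_pos: [0.591, 0.1473, 0.0894]
ee_rot: [3.141, 0.003, 0.039]
wrist_force: [0.1, 0.4, -2.0]
grip_width: 0.0253
grasp_force: 3.5
```

```bash
python3 - <<'E'
from h import *
a=avg("top",2);b=avg("side",2)
save(a,"pics/t4.png",(240,190,300,290),4); save(b,"pics/s4.png",(220,180,340,290),4)
p=cv2.imread("pics/t4.png");q=cv2.imread("pics/s4.png"); h=max(len(p),len(q))
cv2.imwrite("pics/c4.png",np.hstack([cv2.copyMakeBorder(x,0,h-len(x),0,0,0) for x in(p,q)]))
print(r.read_state()["tool_pos"],r.read_state()["grip_width"],r.read_state()["wrist_force"])
E
```

```text
[0.59132575 0.14729826 0.08958673] 0.025372534308619583 [-0.28230957 -0.0909058  -1.34565426][ WARN:0@4.127] global loadsave.cpp:1063 imwrite_ Unsupported depth image for selected encoder is fallbacked to CV_8U.
```

View pics/c4.png

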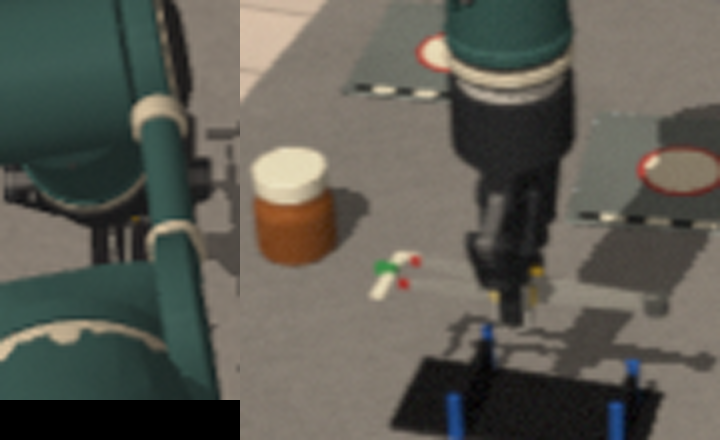

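The forceps hang level in the fingers, clear of the rest. I'll turn them 90° so both cameras can see the gap across the image.

Emit:
jog_arm --increments '[[25,[0,0.05,0],[0,0,-0.007]],[24,[0,0.12,0],[0,0,-0.02]],[23,[-0.02,0.2,0],[0,0,-0.035]],[22,[-0.04,0.28,0],[0,0,-0.05]],[22,[-0.06,0.36,0],[0,0,-0.066]],[22,[-0.08,0.44,0],[0,0,-0.082]],[22,[-0.1,0.52,0],[0,0,-0.098]],[22,[-0.12,0.6,0],[0,0,-0.114]],[22,[-0.14,0.68,0],[0,0,-0.13]],[22,[-0.16,0.74,0],[0,0,-0.146]],[22,[-0.18,0.8,0],[0,0,-0.162]],[22,[-0.2,0.85,0],[0,0,-0.178]],[22,[-0.22,0.89,0],[0,0,-0.194]],[22,[-0.24,0.93,0],[0,0,-0.21]],[22,[-0.26,0.96,0],[0,0,-0.224]],[22,[-0.28,0.98,0],[0,0,-0.235]],[22,[-0.3,0.99,0],[0,0,-0.242]],[22,[-0.32,1,0],[0,0,-0.244]],[22,[-0.32,1,0],[0,0,-0.244]]]'

```text
time_s: 7.4
tool_pos: [0.558, 0.0259, 0.0904]
ee_rot: [-3.141, -0.0, 1.572]
wrist_force: [0.3, -0.9, -1.2]
grip_width: 0.0223
grasp_force: 4.7
```

Emit:
jog_arm --increments '[[22,[-0.1,0,0],[0,0,0]],[22,[-0.3,0,0],[0,0,0]],[22,[-0.55,0,0],[0,0,0]],[22,[-0.8,0,0],[0,0,0]],[22,[-0.95,0,0],[0,0,0]],[22,[-1,0,0],[0,0,0]],[22,[-1,0,0],[0,0,0]]]'

```text
time_s: 8.1
tool_pos: [0.5588, -0.095, 0.0909]
ee_rot: [3.142, -0.0, 1.57]
wrist_force: [0.1, 1.0, -1.1]
grip_width: 0.0221
grasp_force: 4.7
```

Emit:
jog_arm --increments '[[22,[-0.1,0.02,0],[0,0,0]],[22,[-0.3,0.05,0],[0,0,0]],[22,[-0.55,0.07,0],[0,0,0]],[22,[-0.8,0.07,0],[0,0,0]],[22,[-0.95,0.07,0],[0,0,0]],[22,[-1,0.07,0],[0,0,0]],[22,[-1,0.07,0],[0,0,0]]]'

```text
time_s: 8.8
tool_pos: [0.5673, -0.2141, 0.0907]
ee_rot: [-3.141, -0.0, 1.572]
wrist_force: [-0.1, 0.6, -1.0]
grip_width: 0.0221
grasp_force: 4.7
```

Emit:
jog_arm --increments '[[22,[-0.1,0,0],[0,0,0]],[22,[-0.2,0,0],[0,0,0]],[21,[-0.24,0,0],[0,0,0]],[20.3,[-0.24,0,0],[0,0,0]],[20.3,[-0.24,0,0],[0,0,0]],[20.3,[-0.24,0,0],[0,0,0]],[20.3,[-0.24,0,0],[0,0,0]]]'

```text
time_s: 9.5
tool_pos: [0.5674, -0.2424, 0.0909]
ee_rot: [-3.141, -0.0, 1.573]
wrist_force: [0.2, -0.8, -1.6]
grip_width: 0.0206
grasp_force: 5.3
```

```bash
python3 - <<'E'
from h import *
a=avg("top",4);b=avg("side",4)
s=r.read_state(); print(s["tool_pos"],s["grip_width"],s["ee_rot"])
t=s["tool_pos"]+[0,.075,.02]; print(proj(a,t),proj(b,t))
out=[]
for n,im in(("a",a),("b",b)):
    u,v=proj(im,t)[0].astype(int); im2=dict(im); im2["pixels"]=im["pixels"].astype(np.uint8)
    bx=(u-25,v-25,u+25,v+25); print(n,bx); save(im2,f"pics/{n}5.png",bx,8); out.append(cv2.imread(f"pics/{n}5.png"))
cv2.imwrite("pics/c5.png",np.hstack(out))
E
```

```text
[ 0.56740795 -0.24268977  0.09086215] 0.02043975422780199 [-3.14155306e+00 -9.02410558e-06  1.57256280e+00]
[[386.7987981  251.59497913]] [[330.20832946 191.99403672]]
a (np.int64(361), np.int64(226), np.int64(411), np.int64(276))
b (np.int64(305), np.int64(166), np.int64(355), np.int64(216))
```

View pics/c5.png

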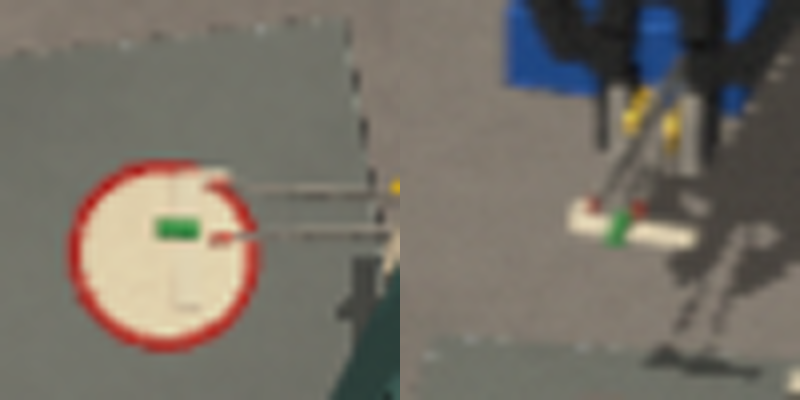

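The top view (left half) shows the right tip at crop (218,185), the left tip at (218,238) and the green mark at (178,229). The left tip is slightly beyond the mark, so the gap is too wide. Next I'll measure by triangulation.

```bash
cat > m.py <<'E'
from h import *
import sys
def measure(T):
    a=avg("top",4);b=avg("side",4); s=r.read_state(); out={}
    for k,(c,u,v,h1,h2) in T.items():
        A=soft(a,c,u,h1);B=soft(b,c,v,h2); P,e=tri(a,A[0],b,B[0]); out[k]=P
        print(k,A[0].round(2),B[0].round(2),"tri",P.round(4),round(e,4),"top@.11",plane(a,A[0],P[2])[0].round(4))
    print(s["tool_pos"].round(4),s["grip_width"].round(5),s["grasp_force"])
    return a,b,out
E
python3 - <<'E'
from m import *
t=lambda x,y:(361+x/8,226+y/8); q=lambda x,y:(305+(x-400)/8,166+y/8)
a,b,o=measure({"g":("g",t(178,229),q(618,228),3,4),"rt":("r",t(218,185),q(595,205),1,2),"lt":("r",t(218,238),q(640,208),1,2)})
# jaw lines in the top view: dark ridge columns along the jaws
g=a["pixels"][245:260,391:404].astype(float).mean(2); print(g.astype(int))
E
```

```text
g [382.97 254.03] [331.75 194.14] tri [ 0.5603 -0.1576  0.1103] 0.0008 top@.11 [ 0.5607 -0.1575  0.1103]
rt [388.29 249.05] [328.57 191.41] tri [ 0.5742 -0.172   0.1095] 0.0009 top@.11 [ 0.5746 -0.172   0.1095]
lt [388.15 255.3 ] [334.44 191.51] tri [ 0.5562 -0.1711  0.1126] 0.002 top@.11 [ 0.5572 -0.171   0.1126]Traceback (most recent call last):
  File "<stdin>", line 3, in <module>
  File "m.py", line 8, in measure
    print(s["tool_pos"].round(4),s["grip_width"].round(5),s["grasp_force"])
                                 ^^^^^^^^^^^^^^^^^^^^^
AttributeError: 'float' object has no attribute 'round'
```

Emit:
jog_arm --increments '[[20.2,[0.05,0,0],[0,0,0]],[20,[0.1,0,0],[0,0,0]],[20,[0.1,0,0],[0,0,0]],[20,[0.1,0,0],[0,0,0]],[20,[0.1,0,0],[0,0,0]]]'

```text
time_s: 10.8
tool_pos: [0.5675, -0.2307, 0.0909]
ee_rot: [3.141, 0.0, 1.573]
wrist_force: [-0.9, 0.2, -1.0]
grip_width: 0.0202
grasp_force: 5.4
```

```bash
sed -i 's/s\["grip_width"\].round(5)/round(float(s["grip_width"]),5)/' m.py; python3 - <<'E'
from m import *
a,b,o=measure({"g":("g",(378,254),(331.7,195.4),3,4),"rt":("r",(383.4,249),(328.5,192.8),2,2),"lt":("r",(383.3,255.4),(334.3,192.8),2,2),"rp":("y",(410,250),(336,182),5,2)})
out=[]
for n,im,bx in(("a",a,(365,235,415,272)),("b",b,(312,170,362,207))):
    im2=dict(im); im2["pixels"]=im["pixels"].astype(np.uint8); save(im2,f"pics/{n}6.png",bx,8); out.append(cv2.imread(f"pics/{n}6.png"))
cv2.imwrite("pics/c6.png",np.hstack(out))
p=a["pixels"]; print("R-G");print((p[246:259,374:400,0]-p[246:259,374:400,1]).astype(int)); print("lum");print(p[246:262,380:412].mean(2).astype(int))
E
```

```text
g [378.52 254.03] [330.94 196.03] tri [ 0.5598 -0.1457  0.1106] 0.0011 top@.11 [ 0.5604 -0.1456  0.1106]
rt [383.66 247.93] [327.6  193.16] tri [ 0.5753 -0.1597  0.1104] 0.0038 top@.11 [ 0.5772 -0.1594  0.1104]
lt [383.98 254.95] [333.48 193.86] tri [ 0.5568 -0.1604  0.1104] 0.0029 top@.11 [ 0.5583 -0.1602  0.1104]
rp [405.81 249.  ] [336.45 182.23] tri [ 0.5677 -0.218   0.1189] 0.013 top@.11 [ 0.5742 -0.2171  0.1189]
[ 0.5674 -0.2308  0.0909] 0.01998 5.439393147826195
R-G
[[ -1  -1  35  55  72  96 103 102 102  86  79  41   6   0   0  -1  -1   0
   -1  -1  -1   0   0   0   0   0]
 [ 16  45  99 125  91  63  57  57  58  55  54  82  88  41   6  -1  -2   0
    0   0  -1   0   0   0   0   0]
 [ 92 121  94  68  35  20  18  23  38  64  72 104 116  96  64  12  -2  -1
    0   0  -1  -1  -1   0   0   0]
 [137  73  36  23  16  12  12  15  37  64  83  63  34  28  21  10   7   7
    7   5   6   6   5   5   5   4]
 [ 49  24  18  16  15  13  11  14  20  24  26  22  20  19  52  90  67  13
    1   3   3   4   3   3   4   4]
 [ 20  15  16  16  16  13  12  14  15  16  15  15  15  14  21  66 108  72
   
[... 2228 characters left out ...]
6 153 168 167 146  77  55  56  61]
 [204 202 199 196 200 203 203 205 205 205 206 164 103 102 110 110 110 111
  110 111 111 111 111 126 159 162 125  82  57  55  59  64]
 [204 204 204 203 202 204 205 204 203 205 205 163 103 102 110 109 109 110
  111 111 111  83  78 129 156 106  73  56  55  53  62  64]
 [204 204 203 202 201 203 203 202 203 203 203 162 102 102 111 111 110 111
  112 112 110  77  69 141 131  75  56  55  54  57  65  64]
 [204 203 203 202 202 203 201 202 204 203 204 148  91 109 112 112 111 111
  111 111 112  77  70 141  98  66  56  55  55  61  67  65]
 [204 204 204 203 204 204 204 205 204 203 204 136  87 110 112 112 111 109
  110 110 111  77  69  91  69  59  55  55  55  66  68  66]]
```

View pics/c6.png

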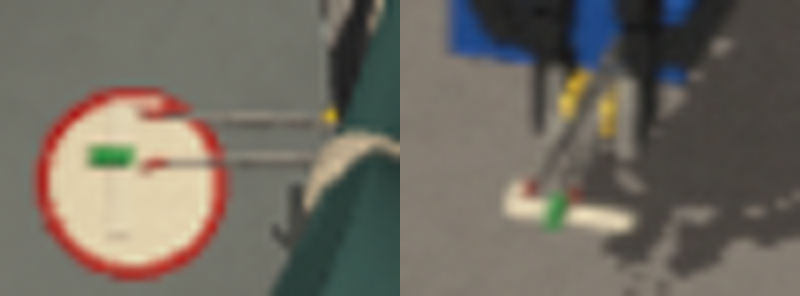

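The left tip still stands about 2–3 mm past the mark: green row 254.0, left tip row 254.9 in the top view. I'll tighten the grip, move the tips away from the red rim, and dither the pose to average out pixel sampling.

Emit:
jog_arm --increments '[[19.6,[0,-0.05,0],[0,0,0]],[19.2,[0,-0.1,0],[0,0,0]],[18.8,[0,-0.1,0],[0,0,0]],[18.8,[0,-0.1,0],[0,0,0]],[18.8,[0,-0.1,0],[0,0,0]]]'

```text
time_s: 11.7
tool_pos: [0.5555, -0.2308, 0.091]
ee_rot: [3.141, 0.0, 1.572]
wrist_force: [0.2, -0.9, -1.7]
grip_width: 0.0191
grasp_force: 5.9
```

```bash
cat > shot.py <<'E'
from h import *
import sys,pickle
d=(avg("top",2),avg("side",2),r.read_state()); pickle.dump(d,open(f"s{sys.argv[1]}.pkl","wb")); print(d[2]["tool_pos"].round(4),d[2]["grip_width"],d[2]["time_s"])
E
python3 shot.py 0
```

```text
[ 0.5556 -0.2308  0.091 ] 0.019083941040990298 11.9
```

Emit:
jog_arm --increments '[[18.8,[0.004,-0.006,0],[0,0,0]],[18.8,[0.004,-0.006,0],[0,0,0]]]'

```text
time_s: 12.1
tool_pos: [0.5546, -0.2302, 0.0908]
ee_rot: [-3.141, -0.0, 1.573]
wrist_force: [-0.4, -0.1, -1.2]
grip_width: 0.0188
grasp_force: 5.9
```

```bash
python3 shot.py 1
```

```text
[ 0.5547 -0.2303  0.0908] 0.018979995742729676 12.3
```

Emit:
jog_arm --increments '[[18.8,[0.004,-0.006,0],[0,0,0]],[18.8,[0.004,-0.006,0],[0,0,0]]]'

```text
time_s: 12.5
tool_pos: [0.5538, -0.2297, 0.0908]
ee_rot: [-3.141, -0.0, 1.572]
wrist_force: [-0.8, 0.1, -1.0]
grip_width: 0.0191
grasp_force: 5.9
```

```bash
python3 shot.py 2
```

```text
[ 0.554  -0.2298  0.0909] 0.019003153539163868 12.7
```

Emit:
jog_arm --increments '[[18.8,[0.004,-0.006,0],[0,0,0]],[18.8,[0.004,-0.006,0],[0,0,0]]]'

```text
time_s: 12.9
tool_pos: [0.5531, -0.2293, 0.0909]
ee_rot: [-3.141, -0.0, 1.572]
wrist_force: [0.2, -0.1, -0.8]
grip_width: 0.0188
grasp_force: 5.9
```

```bash
python3 shot.py 3; python3 - <<'E'
import pickle; from h import *
o=[]
for n,i,bx in(("a",0,(365,240,415,277)),("b",1,(312,170,362,207))):
    im=dict(pickle.load(open("s3.pkl","rb"))[i]); im["pixels"]=im["pixels"].astype(np.uint8); save(im,f"pics/{n}7.png",bx,8); o.append(cv2.imread(f"pics/{n}7.png"))
cv2.imwrite("pics/c7.png",np.hstack(o))
E
```

```text
[ 0.5532 -0.2293  0.0909] 0.018565698010907426 13.1
```

View pics/c7.png

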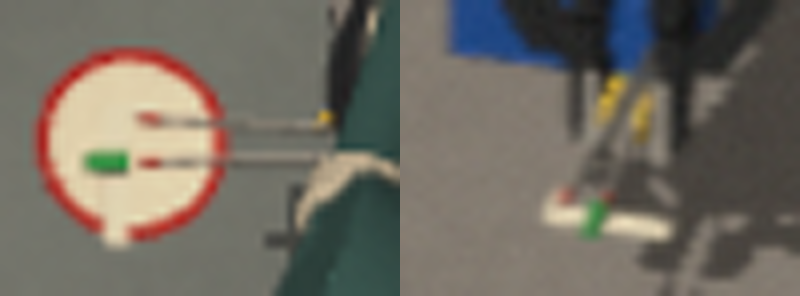

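The left tip at crop (150,162) now lines up with the mark at (107,161), and the tips are clear of the rim. Now I'll average the dithered shots.

```bash
python3 - <<'E'
import pickle; from h import *
acc=[]
for i in range(4):
    a,b,s=pickle.load(open(f"s{i}.pkl","rb")); t=s["tool_pos"]; row=[]
    # predicted pixel shift relative to shot 3
    b3=np.array([.5532,-.2293,.0909])
    T={"g":("g",(378.4,260.1),(336.3,197.4),(3,4)),"rt":("r",(383.6,254.8),(332.7,194.5),(2,2)),"lt":("r",(383.7,260.2),(337.9,194.7),(2,2))}
    for k,(c,u,v,hw) in T.items():
        ref=np.array([.555,-.15,.11]); da=(proj(a,ref+t-b3)-proj(a,ref))[0]; db=(proj(b,ref+t-b3)-proj(b,ref))[0]
        A=soft(a,c,np.array(u)+da,hw[0])[0];B=soft(b,c,np.array(v)+db,hw[1])[0]
        P,e=tri(a,A,b,B); pt=plane(a,A,.1105)[0]; ps=plane(b,B,.1105)[0]
        row.append([P-t,pt-t,ps-t])
        if i in(0,3): print(i,k,A.round(2),B.round(2),round(e,4))
    acc.append(row)
acc=np.array(acc)*1000 # shot,obj,method,xyz
m=acc.mean(0); sd=acc.std(0)
for j,k in enumerate(("g","rt","lt")): print(k,"rel TCP tri",m[j,0].round(1),"top",m[j,1].round(1),"side",m[j,2].round(1),"sd x",sd[j,:,0].round(2))
for q,n in enumerate(("tri","top","side")):
    print(n,"rt-g",(m[1,q]-m[0,q]).round(2),"lt-g",(m[2,q]-m[0,q]).round(2))
# white bar ends, side view: mask brightness, axis by PCA
for i in range(4):
    a,b,s=pickle.load(open(f"s{i}.pkl","rb"))
    p=b["pixels"][186:204,326:350]; w=((p.min(2)>150)|((p[...,1]-p[...,0])>30)).astype(np.uint8)
    n,l,st,c=cv2.connectedComponentsWithStats(w); k=1+st[1:,4].argmax(); pts=np.argwhere(l==k)[:,::-1]+[326,186]
    P=plane(b,pts,.1105)[:,:2]; x=P-P.mean(0); ev=np.linalg.svd(x,full_matrices=False)[2][0]; print("bar",len(pts),"dir",ev.round(3),np.ptp(x@ev).round(4))
E
```

```text
0 g [378.55 258.81] [335.17 196.6 ] 0.0012
0 rt [383.85 253.42] [331.64 193.5 ] 0.0014
0 lt [383.83 258.79] [336.67 194.  ] 0.0024
3 g [378.03 259.71] [335.72 197.  ] 0.0009
3 rt [383.16 254.34] [332.15 194.13] 0.0011
3 lt [383.18 259.7 ] [337.49 194.  ] 0.0026
g rel TCP tri [-8.5 85.1 19.4] top [-8.  85.2 19.6] side [-9.1 85.5 19.6] sd x [0.19 0.15 0.13]
rt rel TCP tri [ 6.2 71.2 19.7] top [ 6.9 71.3 19.6] side [ 5.5 71.1 19.6] sd x [0.14 0.2  0.1 ]
lt rel TCP tri [-9.4 71.4 21.9] top [-7.9 71.2 19.6] side [-9.6 67.7 19.6] sd x [0.39 0.21 0.46]
tri rt-g [ 14.64 -13.93   0.3 ] lt-g [ -0.89 -13.66   2.49]
top rt-g [ 14.85 -13.95   0.  ] lt-g [  0.06 -13.96   0.  ]
side rt-g [ 14.58 -14.4    0.  ] lt-g [ -0.46 -17.81   0.  ]
bar 18 dir [-0.854  0.52 ] 0.027
bar 13 dir [-0.98  -0.197] 0.0179
bar 12 dir [-0.995 -0.104] 0.0183
bar 32 dir [-1.    -0.008] 0.0441
```

The gap matches within about 1 mm. Image comparison says about +0.7 mm; grip width and spring force put it slightly under. I'll open by 0.5 mm to balance the two estimates and return over the disc centre.

Emit:
jog_arm --increments '[[19.1,[-0.05,0.06,0],[0,0,0]],[19.3,[-0.11,0.13,0],[0,0,0]],[19.3,[-0.11,0.13,0],[0,0,0]],[19.3,[-0.11,0.13,0],[0,0,0]],[19.3,[-0.11,0.13,0],[0,0,0]],[19.3,[-0.11,0.13,0],[0,0,0]],[19.3,[-0.11,0.13,0],[0,0,0]],[19.3,[-0.11,0.13,0],[0,0,0]]]'

```text
time_s: 13.9
tool_pos: [0.5687, -0.2424, 0.0909]
ee_rot: [-3.142, -0.0, 1.573]
wrist_force: [0.0, -0.7, -0.8]
grip_width: 0.0192
grasp_force: 5.8
```

```bash
python3 shot.py 4; python3 - <<'E'
import pickle; from h import *
a,b,s=pickle.load(open("s4.pkl","rb")); t=s["tool_pos"]; P={}
for k,o,c,h1,h2 in(("g",(-8.5,85.1,19.5),"g",3,4),("rt",(6.5,71.2,19.6),"r",1,2),("lt",(-8.5,71.2,19.6),"r",1,2)):
    q=t+np.array(o)/1000; A=soft(a,c,proj(a,q)[0],h1)[0];B=soft(b,c,proj(b,q)[0],h2)[0]; p,e=tri(a,A,b,B); pt=plane(a,A,.1105)[0]
    print(k,A.round(2),B.round(2),p.round(4),pt.round(4),"from disc",np.linalg.norm(p[:2]-[.568,-.1685]).round(4)); 
print(s["joint_velocities"].round(3),s["grasp_force"])
E
```

```text
[ 0.5688 -0.2425  0.0909] 0.01936666986666934 14.1
g [382.91 253.8 ] [331.48 194.09] [ 0.561  -0.1574  0.1104] [ 0.5613 -0.1573  0.1105] from disc 0.0131
rt [388.24 249.  ] [328.16 191.13] [ 0.5747 -0.1716  0.1105] [ 0.5746 -0.1717  0.1105] from disc 0.0074
lt [388.14 254.33] [333.56 191.15] [ 0.5588 -0.1709  0.1135] [ 0.5602 -0.1713  0.1105] from disc 0.0095
[-0.    -0.001 -0.    -0.     0.001 -0.001] 5.752252042293549
```

```bash
python3 -c "
from workcell import order
print(order.sign_off())"
```

```text
the job is handed in; nothing more can be done
None
```

I handed the job in at about 14 s with the forceps held still and level, underside about 10.5 cm above the work surface. Both tips are within about 10 mm of the disc's centre, and I estimate the left tip is within 2 mm of the green mark (3 mm allowed); sign-off gave no result.

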